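# Refill a spray can at the workshop filling station

## Robot

A 6-joint arm with a two-finger parallel gripper is mounted at the origin on the work surface. World frame = base frame: x ahead of the robot, y to its left, z up, the work surface at z = 0. Lengths are in m, angles in rad, forces in N, time in s.
With the tool pointing down it reaches from about 0.25 to 0.725 m from the base axis. Payload 4 kg.
Tool frame: the origin (TCP) lies midway between the tips of the shut fingers; the grasp point (between the pads) lies 19 mm behind it; z points along the fingers, y is the line along which they close (so a half turn about z gives the same grasp; the last joint's range is limited). The gripper opens to 85 mm and grips with 20 to 120 N. Pads are 22 mm wide; open, the fingers measure 114 mm over their backs; the gripper's body (76 mm by 85 mm) begins 54 mm behind the grasp point. The pads swing forward as they close: fully open they stand 13 mm farther back than shut.
Start: joints at [-1.186, 0.241, 0.005, 1.335, 0, 1.571], TCP at [0.188, -0.463, 0.231] pointing down, gripper open.
Joint ranges: [-2.72, 2.72], [-1.05, 1.87], [-1.09, 1.28], [-1.99, 2.15], [-1.42, 1.44], [-3.14, 3.14]. Speed limits (rad/s): [2.79, 2.79, 3.14, 3.14, 3.14, 3.14].

## Interface

Orientations are given as a unit quaternion [x, y, z, w].
In Python, from workcell import get_obs, camera, job_done, silhouettes gives the robot as it stands. The module is installed in compiled form; this text tells all that it offers.
- The arm moves only by the tool drive_tool, never from a script. Its argument "increments" is a list of rows, each a list of 3 entries, a list of its own where there are three numbers: the shift along the world's x, y, z in mm, then the turn, a rotation vector about the world's x, y, z in degrees, then the opening, from 0 (shut) to 1 (fully open). A call has 1 to 8 rows; each row shifts and turns the commanded pose from where the row before left it; what a row does not reach is not made up. A row lasts 1/12 s, in which the tool goes at most 41.7 mm and 7.16 degrees, less where a joint would pass 70% of its speed; a pose out of reach is approached as far as the arm can. A call is refused whole if a number of a shift passes 41.7 or a number of a turn 7.16, either way. A call with a gripper value outside its range is refused whole. The fingers move at their own pace and stop on an object; the grip force is fixed at half the most. Time passes only in rows, so rows that do not move let the fingers close. It gives the time, the measured TCP pose, the force, the opening and the grip force at its end, in the units of the state.
- get_obs(): the state, without advancing time (a new reading comes with each control period).
- camera(name): name is "side" or "top"; returns a dict with "image" (400x640x3 uint8, red, green, blue), "K" (3x3 intrinsics, pixels), "k1" (the pictures are not rectified: a ray, as slopes to the right and down, at radius r is drawn at 1 + k1 r^2 times it, then the intrinsics apply), "view" (4x4, takes a point from world to camera coordinates). Camera axes: x right, y down, z forward; pixel columns grow to the right and rows downward; lengths in m; the calibration is good to about 2 mm. A picture is of the moment at which its call begins. There is no depth.
- job_done(): hands the job in; it is judged then, once.
Trained networks look in a picture, given as the dict that the camera call returned (one of the last four; its "shot" number tells which), for a name from the list of things; names that differ only in an ending like _2 or _b are one class to them, and where a whole thing is asked for, a point or a joint stands for the part that bears it (a point fixed in the world has none). Each returns a list of dicts, best first, with "conf" (0 to 1); they miss things now and then, are a little off and sometimes report something else, mostly with a low value. They report only what shows in the picture. A call takes as long as a camera call. They do not tell look-alikes from the thing itself.
- silhouettes(query, picture): "region" (400x640 bool, what is visible of it) and "bbox" ([left, top, right, bottom] in pixels, round what is visible of it).
The state is a dict: "clock": time; "joint_pos": joint angles; "joint_vel": joint speeds; "tau": joint torques, N m; "eef_pos": TCP position; "tool_rot": TCP orientation; "ft_force": force on the tool from outside, world axes, zero at the start; "ft_torque": the same for the moment, N m; "grip_width": finger opening in m; "grasp_force": force on a finger pad.
Only numpy, scipy, OpenCV 4.12 (cv2) and the standard library are available. Lean on these libraries where they do the work, as an engineer would, in place of code of your own. Each camera call takes 0.05 s, during which the arm holds its last target. There are 200 camera calls.

## Task

Refill the spray can at the filling station: first push the station's open cabinet door shut until it clicks home on its catch, because the pump is locked out while it is open. Then take the slim bare spray can from the bench, stand it upright in the sprung ring on the station's deck and press it right down against the stop, so that it fills; the job finishes while you are still holding it pressed down there. Leave the other things on the bench where they are.

Things in the scene. Friction and masses are not known exactly. Their poses are not given: they have to be found in the camera images.
- station: Grey steel filling station, fixed. Base plate 485 x 280 x 20 mm; on its rear a cabinet 220 deep, 280 wide, roof at z = 292 mm (regulator on the roof's rear, up to 392); in front the open filling deck, 265 deep. Origin at bench height under the middle of the cabinet's front; -x points out of the front over the deck (to the robot's left), +y along the front to the hinge side (away from the robot).
- door (a joint): Cabinet door angle, rad: 0 shut, starts 0.5 to 1.1 open, swings out over the deck, stays where left. Vertical hinge at the station's +y edge. Panel 236 wide, 12 mm thick, from 35 to 270 mm above the bench. A sprung roller catch resists from about 0.06 rad and snaps over at 0.03 (6 to 8 N near the free edge), then keeps it at 0. Bow handle 30 mm off the face, 80 to 165 mm above the bench.
- door_push (a point): A clear place to push: on the door's outer face, 195 mm from the hinge edge, 41 mm from the free edge, 240 mm above the bench (30 mm below the door's top, 52 mm below the roof's top).
- door_hinge (a point): Point on the door's outer face at its hinge edge, level with door_push; the hinge axis is 6 mm behind it, inside the panel. Seen from above, the face's outward normal is the direction from door_hinge to door_push turned 90 degrees clockwise; pushing against that normal shuts the door.
- cradle (a joint): How far the sprung ring is pressed down, m: 0 at rest, 0.022 on its stop. Spring force about 5 N at the start, 16 N on the stop. The can's weight alone does not move it; it springs back when let go.
- cradle_seat (a point): Centre of the ring's seat, on which the can's foot stands: 68 mm above the bench at rest, 46 mm on the stop. Bare steel ring on a coil spring at the deck's corner away from hinge and cabinet, clear of the door's swing: bore 57 mm, flared to 71 at the lip 24 mm above the seat, 81 mm outside. A thin brass nozzle in its middle, below the seat at rest, enters the can's hollow foot when pressed.
- refill_can: The slim bare refillable spray can, plain aluminium: cylinder 52 mm in diameter up to 120 mm, domed shoulder, small black spray button, 151 mm high in all, no cap. 0.13 to 0.21 kg, hollow foot (23 mm radius, 20 deep). Stands on the bench. Origin at the centre of its underside, z up. Grip from above across the cylinder, about 110 mm above its underside.
- capped_can: Bystander: a taller, thicker capped aluminium can, 65 mm in diameter, 204 mm high, standing; origin at the centre of its underside.
- oil_bottle: Bystander: white squeeze bottle with a long thin spout, 60 mm in diameter, 165 mm high, standing; origin at the centre of its underside.
- tin: Bystander: squat steel tin with a lid, 88 mm in diameter, 94 mm high; origin at the centre of its underside.
- tape_roll: Bystander: roll of grey tape lying flat, 100 mm across, 25 mm high; origin at the centre of its underside.
- screwdriver: Bystander: screwdriver lying on the bench beyond the cans.
- wrench: Bystander: flat spanner lying on the bench between the cans and the station.
- screw_tray: Bystander: grey divided tray of screws, 120 x 160 x 45 mm; origin at the centre of its underside.
Not all that is in view belongs to the job. What is shaped like the refill_can but red or yellow is not meant.

How it is judged:
By the outcome, as a careful person would: the job done as asked, in the order asked, and still so for the second after the job is handed in, while the arm keeps its last pose, push and grip.
It also fails if it takes over 64 s, if anything falls off the work surface, if the arm or the gripper's body presses on something with over 40 N, if the wrist force passes 120 N, or if a joint passes its speed limit or range.

## Working session

There is one attempt and no reset: what is moved stays moved. The work goes in short steps, Python scripts to look and compute and a tool call to move; the robot and the scene stay as the last step left them, time stands still between calls to the robot, and variables do not carry over. Pictures are saved under pics/ and viewed, at most 10 in all, crops included, and the job is handed in when it is done.

Besides the shell and the picture viewer there is one more tool, called after "Call:" in YAML: its name, and indented under it one key for each argument. drive_tool: Moves the arm, as the interface text tells. Its arguments: {"type":"object","properties":{"increments":{"type":"array"}},"required":["increments"]}

```bash
mkdir -p pics; cat > h.py <<'E'
import numpy as np, cv2
from workcell import get_obs, camera, job_done, silhouettes
def ray(c,u,v):
    K=np.array(c["K"]); d=np.array([c["k1"],0,0,0,0],float)
    p=cv2.undistortPoints(np.array([[[u,v]]],float),K,d)[0,0]
    V=np.array(c["view"]); R=V[:3,:3]; return -R.T@V[:3,3], R.T@np.array([p[0],p[1],1])
def atz(c,u,v,z):
    o,d=ray(c,u,v); return o+d*(z-o[2])/d[2]
def proj(c,P):
    V=np.array(c["view"]); P=np.atleast_2d(P).astype(float)
    r=cv2.Rodrigues(V[:3,:3])[0]
    return cv2.projectPoints(P,r,V[:3,3],np.array(c["K"]),np.array([c["k1"],0,0,0,0],float))[0][:,0]
def tri(a,pa,b,pb):
    o,d=ray(a,*pa);q,e=ray(b,*pb);s=np.linalg.lstsq(np.c_[d,-e],q-o,rcond=None)[0]
    A=o+d*s[0];B=q+e*s[1]; return (A+B)/2,np.linalg.norm(A-B)
def save(n,im): cv2.imwrite(f"pics/{n}.png",im[...,::-1])
E
python3 - <<'E'
from h import *
s=camera("side");t=camera("top")
save("a_side",s["image"]);save("a_top",t["image"])
for n,c in(("side",s),("top",t)):
    print(n,np.round(-np.array(c["view"])[:3,:3].T@np.array(c["view"])[:3,3],3),c["k1"],c["K"][0][0])
    for q in["refill_can","door","door_push","cradle","cradle_seat","station","capped_can","oil_bottle","tin","tape_roll"]:
        for r in silhouettes(q,c)[:3]:
            print(q,round(r["conf"],2),np.round(r["bbox"]), r["region"].sum())
E
```

```text
side [0.521 0.896 1.118] -0.09995845861683483 413.88222814704096
refill_can 0.89 [341. 223. 358. 260.] 551
refill_can 0.63 [355. 286. 374. 318.] 590
refill_can 0.56 [371. 212. 390. 254.] 546
door 0.95 [284.  96. 327. 178.] 1940
door 0.4 [275. 207. 302. 264.] 1095
door_push 0.58 [285.  93. 326. 179.] 1969
cradle_seat 0.81 [320. 171. 341. 193.] 411
station 0.86 [267.  35. 366. 209.] 11559
capped_can 0.6 [274. 207. 301. 266.] 1141
capped_can 0.15 [363. 258. 392. 288.] 488
oil_bottle 0.63 [267.  36. 366. 210.] 11705
oil_bottle 0.56 [311. 276. 329. 314.] 594
tin 0.58 [237. 256. 270. 303.] 1027
tape_roll 0.84 [362. 258. 394. 288.] 475
top [0.356 0.063 1.378] -0.042567316108827274 479.3198632573842
refill_can 0.83 [258. 193. 278. 218.] 409
refill_can 0.7 [338. 263. 356. 281.] 336
refill_can 0.69 [298. 255. 320. 277.] 336
door 0.71 [396. 127. 483. 198.] 1139
door_push 0.87 [395. 125. 483. 198.] 1086
door_push 0.37 [268. 147. 299. 186.] 831
cradle 0.85 [369. 194. 401. 222.] 625
cradle_seat 0.59 [369. 194. 399. 222.] 604
cradle_seat 0.53 [148. 183. 210. 230.] 2571
station 0.93 [359. 117. 588. 250.] 24371
capped_can 0.8 [273. 146. 296. 187.] 748
oil_bottle 0.74 [214. 197. 241. 219.] 520
tin 0.61 [227. 122. 262. 157.] 1015
tape_roll 0.8 [248. 250. 281. 286.] 379
```

View pics/a_side.png

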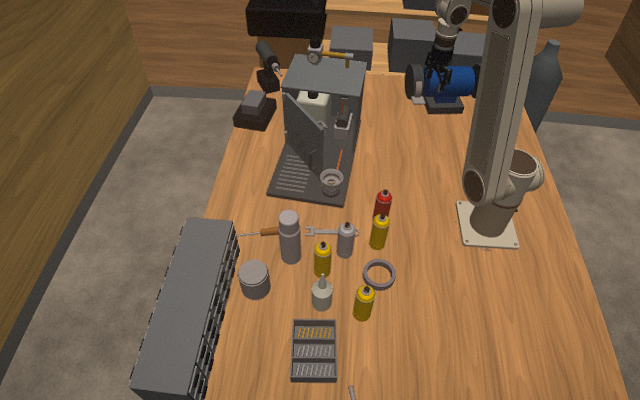

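View pics/a_top.png

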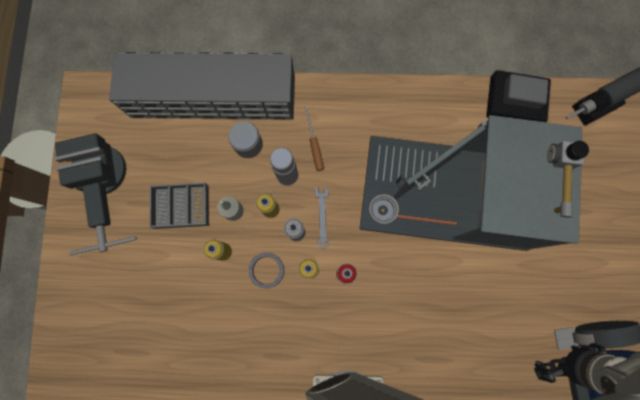

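The side view shows the bare silver can at (346,240). Possible look-alikes are yellow cans at (322,258), (379,231) and (364,302), a red one at (384,205), and the thicker capped can at (289,237). In the top view the silver can is at (295,229). The door runs from its hinge near (485,125) to its free edge near (398,193), and the cradle is at (383,209).

```bash
python3 - <<'E'
from h import *
s=camera("side");t=camera("top")
a=cv2.resize(t["image"][100:260,350:600],None,fx=3.2,fy=3.2,interpolation=cv2.INTER_CUBIC)
save("b_top",a[:600,:800])
b=np.hstack([cv2.resize(s["image"][195:325,250:410],None,fx=2.5,fy=2.5,interpolation=cv2.INTER_CUBIC),cv2.resize(t["image"][180:310,240:400],None,fx=2.5,fy=2.5,interpolation=cv2.INTER_CUBIC)])
save("b_can",b)
# can: fit the cylinder outline to both views
def cyl(x,y):
    th=np.linspace(0,2*np.pi,40); L=[(0.026,0),(0.026,.12),(.018,.133),(.008,.151)]
    return np.array([[x+r*np.cos(k),y+r*np.sin(k),z] for r,z in L for k in th])
from scipy.optimize import least_squares
rs=silhouettes("refill_can",s);rt=silhouettes("refill_can",t)
def pick(R,u,v): 
    for r in R:
        l,tp,ri,bo=r["bbox"]
        if l-4<u<ri+4 and tp-4<v<bo+4: return r["bbox"]
bs,bt=pick(rs,346,240),pick(rt,295,229); print(bs,bt)
def res(p):
    o=[]
    for c,b in((s,bs),(t,bt)):
        if b is None: continue
        q=proj(c,cyl(*p)); o+=list(np.r_[q.min(0),q.max(0)]-np.array(b))
    return o
f=least_squares(res,[.4,.1]);print("can",f.x,np.round(f.fun,1))
print("cyltop",atz(t,295,229,.14))
for n,(u,v),z in[("cradle top lip",(383.5,209),.092)]: print(n,atz(t,u,v,z))
print("cradle side",tri(s,(331,176),t,(383.5,209)))
for u,v in[(485,117),(581,126),(578,243),(482,238)]:print("roof",(u,v),atz(t,u,v,.292))
print("door hinge",atz(t,485,124,.27),"free",atz(t,402,190,.27))
E
```

```text
[340.8, 223.6, 353.2, 260.8] [285.3, 219.5, 305.4, 242.2]
can [0.48202309 0.15394231] [-3.2 -2.2  3.5 -2.  -2.3 -0.3 -0.7  0. ]
cyltop [0.48010769 0.14687272 0.14      ]
cradle top lip [ 0.54318    -0.08802696  0.092     ]
cradle side (array([ 0.5453939 , -0.08821258,  0.09369161]), np.float64(0.004915721735221468))
roof (485, 117) [ 0.73853383 -0.30723218  0.292     ]
roof (581, 126) [ 0.72074241 -0.53670758  0.292     ]
roof (578, 243) [ 0.44290542 -0.50720553  0.292     ]
roof (482, 238) [ 0.45130184 -0.28758677  0.292     ]
door hinge [ 0.72852862 -0.31387667  0.27      ] free [ 0.56308363 -0.11083015  0.27      ]
```

View pics/b_top.png

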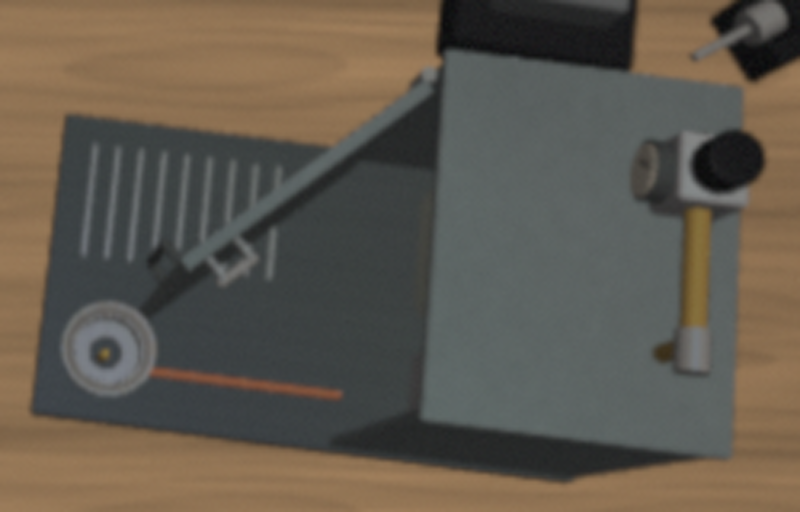

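View pics/b_can.png

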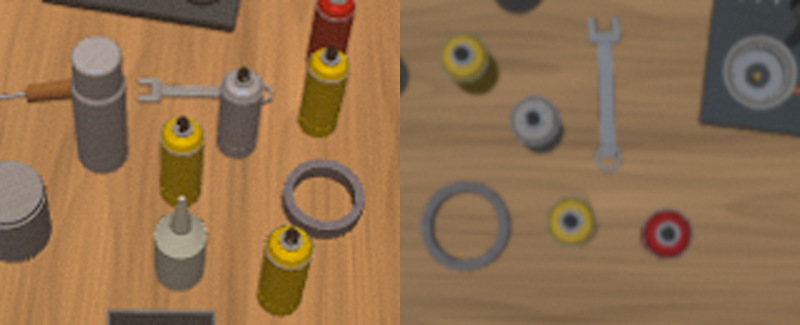

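The crops confirm the choice. The silver can with a black button is bare and slim: side crop (240,115), top crop (537,115), wrench to its right. The door's top edge runs from (435,80) to (190,265) in the top crop, with the handle on its outer (upper-left) side. Next I'll refine the numbers.

```bash
python3 - <<'E'
from h import *
from scipy.optimize import least_squares
s=camera("side");t=camera("top")
F=lambda x,y:(350+x/3.2,100+y/3.2)
# station pose fit (x,y,yaw) with corners seen in top crop
pts=[((0,.14,.292),F(445,50)),((-.22*-1,.14,.292),F(742,88)),((.22,-.14,.292),F(733,457)),((0,-.14,.292),F(421,418)),((-.265,.14,.02),F(67,117)),((-.265,-.14,.02),F(33,412))]
# z unused for y sign: +x of station = into cabinet
L=np.array([p[0] for p in pts]);U=np.array([p[1] for p in pts])
def W(p,L):
    c,n=np.cos(p[2]),np.sin(p[2]); L=np.atleast_2d(L)
    return np.c_[p[0]+c*L[:,0]-n*L[:,1],p[1]+n*L[:,0]+c*L[:,1],L[:,2]]
f=least_squares(lambda p:(proj(t,W(p,L))-U).ravel(),[.59,-.29,-1.57]);print("station",f.x,np.round(f.fun,1))
fp=atz(t,*F(185,262),.27);hp=atz(t,*F(425,88),.27);print("door free",fp,"hinge",hp)
H=W(f.x,[-.0,.14,.27])[0];print("hinge model",H)
for h in(H,hp):
    d=fp-h;print("len",np.hypot(*d[:2]),"theta",np.arctan2(d[1],-d[0])-(f.x[2]+np.pi/2))
print("shut front dir",W(f.x,[0,-.14,0])[0],W(f.x,[0,.14,0])[0])
print("can",tri(s,(347.2,223.5),t,(294.8,224)),atz(t,294.8,224,.151),atz(t,294.5,226.5,.13))
print("cradle",atz(t,*F(109,348),.092), "local", )
q=silhouettes("refill_can",s)
for r in q: print(r["conf"],r["bbox"])
c=proj(s,[[.482,.147,.0],[.482,.147,.151]]);print(c)
save("c_side",cv2.resize(s["image"][40:220,240:400],None,fx=3.3,fy=3.3,interpolation=cv2.INTER_CUBIC))
E
```

```text
station [ 0.60451703 -0.30511789 -1.67916972] [ 1.3 -0.6  0.1 -1.1 -0.4  0.8  1.2  1.2 -1.4 -1.4 -1.4  0.7]
door free [ 0.58277957 -0.12477677  0.27      ] hinge [ 0.71959825 -0.30814646  0.27      ]
hinge model [ 0.7436957  -0.32026049  0.27      ]
len 0.25319534881339434 theta 0.9904601569768182
len 0.22878766552556878 theta 1.0381463201160688
shut front dir [ 0.46533836 -0.2899753   0.        ] [ 0.7436957  -0.32026049  0.        ]
can (array([0.48953221, 0.14801518, 0.14379853]), np.float64(0.0063589364590954465)) [0.49188799 0.14699914 0.151     ] [0.48763382 0.14904019 0.13      ]
cradle [ 0.54388795 -0.08955276  0.092     ] local
0.95 [315.2, 241.4, 335.1, 279.1]
0.89 [371.3, 212.5, 390.0, 251.1]
0.82 [340.0, 220.2, 355.6, 259.0]
0.71 [372.6, 191.6, 390.0, 212.9]
0.71 [355.5, 285.6, 372.2, 320.0]
[[345.71168575 250.11456996]
 [348.87907306 221.64504214]]
```

View pics/c_side.png

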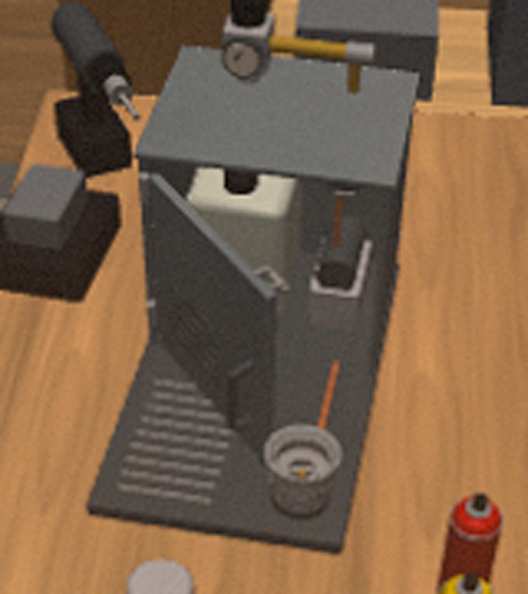

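Call:
drive_tool:
  increments:
    - [[12,36,4],[0,0,0],0]
    - [[16,36,4],[0,0,0],0]
    - [[16,36,4],[0,0,0],0]
    - [[16,36,2],[0,0,0],0]
    - [[16,36,2],[0,0,0],0]
    - [[16,36,0],[0,0,0],0]
    - [[20,34,0],[0,0,0],0]
    - [[20,34,0],[0,0,0],0]

```text
clock: 2.12
eef_pos: [0.32, -0.1778, 0.2478]
tool_rot: [0.982, 0.191, 0.001, 0.0]
ft_force: [1.9, -1.4, 0.6]
grip_width: 0.0001
grasp_force: 0.0
```

```bash
python3 - <<'E'
from h import *
from scipy.spatial.transform import Rotation as R
o=get_obs();print(o["clock"],o["joint_pos"],o["eef_pos"],o["grip_width"]);print(np.round(R.from_quat(o["tool_rot"]).as_matrix(),3))
t=camera("top")
for p in [(267,200),(309,268),(346,273)]: print(atz(t,*p,.145))
E
```

```text
2.1167 [-5.07020101e-01 -3.55012385e-02 -2.64432686e-01  1.34037977e+00
 -3.57129291e-06  2.25056198e+00] [ 0.32003893 -0.17776781  0.24775776] 0.00013716869137642238
[[ 0.927  0.375  0.001]
 [ 0.375 -0.927 -0.001]
 [ 0.001  0.001 -1.   ]]
[0.55418586 0.22183857 0.145     ]
[0.38078513 0.10815749 0.145     ]
[0.36991602 0.01397515 0.145     ]
```

Call:
drive_tool:
  increments:
    - [[28,28,0],[0,0,0],0]
    - [[28,28,0],[0,0,0],0]
    - [[28,28,0],[0,0,0],0]
    - [[28,28,0],[0,0,0],0]
    - [[26,26,0],[0,0,0],0]
    - [[26,26,0],[0,0,0],0]
    - [[36,0,0],[0,0,0],0]
    - [[36,-4,-2],[0,0,0],0]

```text
clock: 2.83
eef_pos: [0.5571, -0.0172, 0.2458]
tool_rot: [0.981, 0.193, 0.001, -0.0]
ft_force: [0.9, -0.1, 0.3]
grip_width: -0.0002
grasp_force: 0.0
```

Call:
drive_tool:
  increments:
    - [[36,-10,-2],[0,0,0],0]
    - [[36,-10,-2],[0,0,0],0]
    - [[30,-12,0],[0,0,0],0]
    - [[8,-12,0],[0,0,0],0]
    - [[0,0,0],[0,0,0],0]

```text
clock: 3.25
eef_pos: [0.6674, -0.066, 0.2386]
tool_rot: [0.982, 0.19, -0.001, 0.0]
ft_force: [-1.0, 0.5, 0.1]
grip_width: -0.0001
grasp_force: 0.0
```

Call:
drive_tool:
  increments:
    - [[-8,-24,0],[0,0,0],0]
    - [[-8,-24,0],[0,0,0],0]
    - [[-9,-23,0],[0,0,0],0]
    - [[-8,-6,0],[0,0,0],0]
    - [[-8,-6,0],[0,0,0],0]
    - [[-6,-5,0],[0,0,0],0]
    - [[-6,-5,0],[0,0,0],0]

```text
clock: 3.83
eef_pos: [0.612, -0.1562, 0.2417]
tool_rot: [0.981, 0.192, 0.0, -0.0]
ft_force: [0.4, 0.5, 0.4]
grip_width: 0.0002
grasp_force: 0.3
```

Call:
drive_tool:
  increments:
    - [[-9,-10,0],[0,0,0],0]
    - [[-8,-9,0],[0,0,0],0]
    - [[-9,-10,0],[0,0,0],0]
    - [[-9,-11,0],[0,0,0],0]
    - [[-8,-11,0],[0,0,0],0]
    - [[-7,-11,0],[0,0,0],0]
    - [[-6,-12,0],[0,0,0],0]
    - [[-6,-12,0],[0,0,0],0]

```text
clock: 4.5
eef_pos: [0.55, -0.2438, 0.2414]
tool_rot: [0.982, 0.191, 0.0, 0.0]
ft_force: [1.1, 0.8, 0.5]
grip_width: -0.0001
grasp_force: 0.3
```

```bash
python3 - <<'E'
from h import *
o=get_obs();print(o["eef_pos"],o["ft_force"])
t=camera("top")
save("d_top",cv2.resize(t["image"][100:260,350:600],None,fx=3.2,fy=3.2,interpolation=cv2.INTER_CUBIC))
E
```

```text
[ 0.54999441 -0.24378733  0.24137919] [1.07727515 0.83263273 0.5031733 ]
```

View pics/d_top.png

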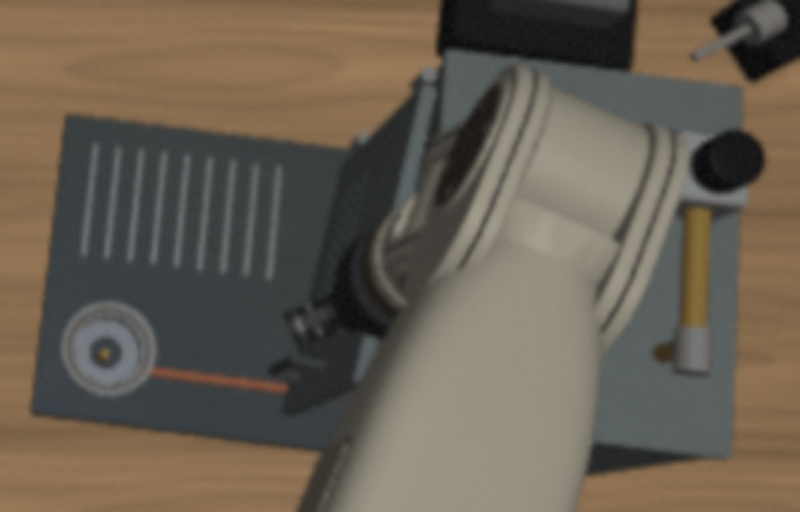

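The door has followed: its top edge now runs from about (430,85) to (365,375), with the gripper on its outer face. I'll keep pushing, slowly.

Call:
drive_tool:
  increments:
    - [[-4,-10,0],[0,0,0],0]
    - [[-3,-9,0],[0,0,0],0]
    - [[-2,-5,0],[0,0,0],0]
    - [[-1,-4,0],[0,0,0],0]
    - [[-1,-4,0],[0,0,0],0]
    - [[0,0,0],[0,0,0],0]

```text
clock: 5.05
eef_pos: [0.5439, -0.2599, 0.2417]
tool_rot: [0.98, 0.197, 0.006, -0.013]
ft_force: [8.9, 39.7, 5.0]
grip_width: -0.0001
grasp_force: 5.5
```

Call:
drive_tool:
  increments:
    - [[1,10,0],[0,0,0],0]
    - [[0,6,0],[0,0,0],0]
    - [[0,0,0],[0,0,0],0]

```text
clock: 5.3
eef_pos: [0.5409, -0.2573, 0.2413]
tool_rot: [0.981, 0.192, -0.0, 0.0]
ft_force: [-0.6, -0.1, 0.3]
grip_width: 0.0
grasp_force: 0.0
```

Call:
drive_tool:
  increments:
    - [[5,35,0],[0,0,0],0]
    - [[5,38,0],[0,0,0],0]
    - [[0,38,0],[0,0,0],0]
    - [[0,38,0],[0,0,0],0.5]
    - [[0,38,0],[0,0,0],1]
    - [[0,38,0],[0,0,0],1]
    - [[0,0,0],[0,0,0],1]

```text
clock: 5.88
eef_pos: [0.5506, -0.0286, 0.2414]
tool_rot: [0.981, 0.194, 0.0, -0.001]
ft_force: [0.8, -0.2, 0.1]
grip_width: 0.0484
grasp_force: 0.0
```

```bash
python3 - <<'E'
from h import *
t=camera("top");s=camera("side")
a=cv2.resize(t["image"][100:260,350:550],None,fx=2.2,fy=2.2,interpolation=cv2.INTER_CUBIC)
b=cv2.resize(s["image"][40:200,250:400],None,fx=2.2,fy=2.2,interpolation=cv2.INTER_CUBIC)
save("e",np.hstack([a,b]))
E
```

```text
(no output)
```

View pics/e.png

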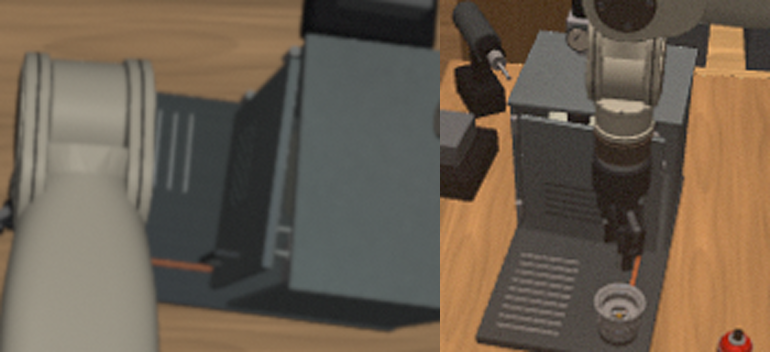

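The side view shows the door nearly shut. In the top view its free edge, at (270,262), still stands off the cabinet front, so it isn't latched. The 40 N was probably the finger knuckles, which spread along tool y, meeting the roof edge. I'll turn the tool about 60° so its narrow side pushes, raise it a little and push again.

Call:
drive_tool:
  increments:
    - [[0,0,2],[0,0,7],0]
    - [[0,0,2],[0,0,7],0]
    - [[0,0,2],[0,0,7],0]
    - [[0,0,2],[0,0,7],0]
    - [[0,0,2],[0,0,7],0]
    - [[0,-10,0],[0,0,7],0]
    - [[0,-20,0],[0,0,7],0]
    - [[0,-30,0],[0,0,7],0]

```text
clock: 6.65
eef_pos: [0.5507, -0.0951, 0.2513]
tool_rot: [0.775, 0.632, -0.0, 0.0]
ft_force: [0.9, 0.0, 0.1]
grip_width: 0.0002
grasp_force: 0.0
```

Call:
drive_tool:
  increments:
    - [[0,-35,0],[0,0,6],0]
    - [[0,-35,0],[0,0,0],0]
    - [[0,-30,0],[0,0,0],0]
    - [[-2,-20,0],[0,0,0],0]
    - [[-2,-12,0],[0,0,0],0]
    - [[-2,-6,0],[0,0,0],0]
    - [[0,0,0],[0,0,0],0]

```text
clock: 7.23
eef_pos: [0.5438, -0.2336, 0.251]
tool_rot: [0.744, 0.668, -0.0, -0.0]
ft_force: [0.7, 0.8, 0.2]
grip_width: -0.0001
grasp_force: 0.0
```

Call:
drive_tool:
  increments:
    - [[0,-8,0],[0,0,0],0]
    - [[0,-8,0],[0,0,0],0]
    - [[0,-5,0],[0,0,0],0]
    - [[0,-4,0],[0,0,0],0]
    - [[0,-3,0],[0,0,0],0]
    - [[0,0,0],[0,0,0],0]

```text
clock: 7.73
eef_pos: [0.5448, -0.2596, 0.2513]
tool_rot: [0.743, 0.669, -0.0, 0.0]
ft_force: [0.2, 0.4, 0.3]
grip_width: 0.0001
grasp_force: 0.0
```

Call:
drive_tool:
  increments:
    - [[0,-3,0],[0,0,0],0]
    - [[0,-3,0],[0,0,0],0]
    - [[0,-3,0],[0,0,0],0]
    - [[0,0,0],[0,0,0],0]

```text
clock: 8.07
eef_pos: [0.5446, -0.2643, 0.2514]
tool_rot: [0.742, 0.67, 0.003, -0.003]
ft_force: [-1.1, 10.7, 2.5]
grip_width: -0.0002
grasp_force: 5.3
```

Call:
drive_tool:
  increments:
    - [[0,-3,0],[0,0,0],0]
    - [[0,-2,0],[0,0,0],0]
    - [[0,0,0],[0,0,0],0]

```text
clock: 8.32
eef_pos: [0.5436, -0.2702, 0.2513]
tool_rot: [0.742, 0.67, 0.001, -0.003]
ft_force: [-2.6, 6.1, 1.8]
grip_width: -0.0001
grasp_force: 2.9
```

Call:
drive_tool:
  increments:
    - [[0,-2,0],[0,0,0],0]
    - [[0,-2,0],[0,0,0],0]
    - [[0,-1,0],[0,0,0],0]
    - [[0,0,0],[0,0,0],0]

```text
clock: 8.65
eef_pos: [0.5441, -0.2752, 0.2513]
tool_rot: [0.742, 0.67, 0.002, -0.003]
ft_force: [-2.0, 10.3, 2.5]
grip_width: 0.0003
grasp_force: 4.6
```

Call:
drive_tool:
  increments:
    - [[0,-2,0],[0,0,0],0]
    - [[0,-1,0],[0,0,0],0]
    - [[0,0,0],[0,0,0],0]

```text
clock: 8.9
eef_pos: [0.5441, -0.2753, 0.2513]
tool_rot: [0.742, 0.671, 0.003, -0.005]
ft_force: [-3.4, 16.2, 4.1]
grip_width: 0.0
grasp_force: 8.2
```

Call:
drive_tool:
  increments:
    - [[0,12,0],[0,0,0],0]
    - [[0,35,0],[0,0,0],0]
    - [[-4,40,0],[0,0,0],0]
    - [[-6,40,0],[0,0,0],0.3]
    - [[-6,40,0],[0,0,0],0.6]
    - [[-6,40,0],[0,0,0],1]
    - [[-6,40,0],[0,0,0],1]
    - [[-6,40,0],[0,0,0],1]

```text
clock: 9.57
eef_pos: [0.5106, 0.0069, 0.2516]
tool_rot: [0.743, 0.669, 0.0, 0.001]
ft_force: [1.0, 0.9, 0.2]
grip_width: 0.0606
grasp_force: 0.0
```

```bash
python3 - <<'E'
from h import *
print(get_obs()["eef_pos"])
t=camera("top");s=camera("side")
a=cv2.resize(t["image"][100:260,400:550],None,fx=2.5,fy=2.5,interpolation=cv2.INTER_CUBIC)
b=cv2.resize(s["image"][40:200,250:400],None,fx=2.5,fy=2.5,interpolation=cv2.INTER_CUBIC)
save("f",np.hstack([a,b]))
E
```

```text
[0.51057706 0.00693052 0.25162904]
```

View pics/f.png

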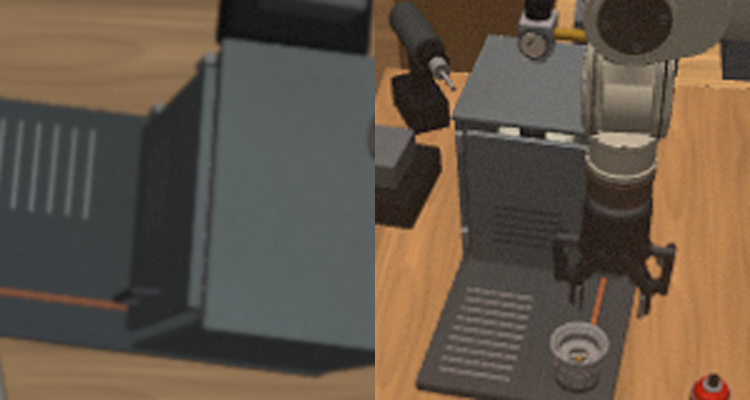

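The door's edge, (210,60) to (198,305), now runs parallel to the roof front, and the push ended on a hard stop after a force dip, so it's shut and latched. Next, the can.

Call:
drive_tool:
  increments:
    - [[-5,35,0],[0,0,0],1]
    - [[-5,35,0],[0,0,0],1]
    - [[-5,35,-10],[0,0,0],1]
    - [[-4,26,-10],[0,0,0],1]
    - [[0,0,0],[0,0,0],1]

```text
clock: 10.08
eef_pos: [0.4907, 0.1396, 0.2295]
tool_rot: [0.741, 0.671, -0.001, -0.001]
ft_force: [-0.0, 0.1, -0.5]
grip_width: 0.0856
grasp_force: 0.0
```

```bash
python3 - <<'E'
from h import *
o=get_obs();print(o["eef_pos"],o["joint_pos"],o["grip_width"])
s=camera("side");im=s["image"].copy()
def circ(x,y,z,r):
    k=np.linspace(0,2*np.pi,24);return np.c_[x+r*np.cos(k),y+r*np.sin(k),0*k+z]
big=cv2.resize(im[150:280,280:420],None,fx=4.5,fy=4.5,interpolation=cv2.INTER_CUBIC)
for z,r in((0,.026),(.12,.026),(.151,.007)):
    q=(proj(s,circ(.490,.148,z,r))-[280,150])*4.5
    cv2.polylines(big,[q.astype(int)],True,(255,0,0),1)
save("g",big)
E
```

```text
[0.49072835 0.13963209 0.22954911] [2.76700748e-01 2.62983063e-01 2.99780868e-02 1.33952609e+00
 8.63021608e-04 1.94650022e+00] 0.08560611661618382
```

View pics/g.png

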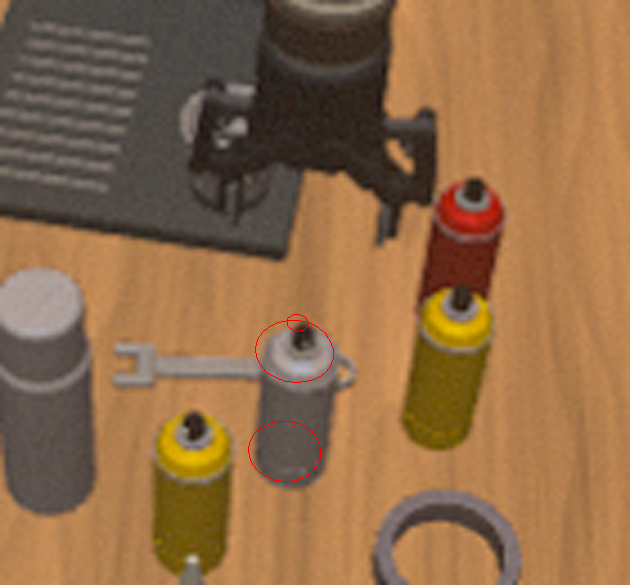

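The silver can's foot is at about (290,487) and its button at (301,325) in the crop, slightly right of and below my overlay. That makes it about (0.487, 0.151), with the open fingers clear of the neighbours.

Call:
drive_tool:
  increments:
    - [[-4,6,-10],[0,0,0],1]
    - [[0,5,-20],[0,0,0],1]
    - [[0,0,-30],[0,0,0],1]
    - [[0,0,-30],[0,0,0],1]
    - [[0,0,-25],[0,0,0],1]
    - [[0,0,-20],[0,0,0],1]
    - [[0,0,0],[0,0,0],1]

```text
clock: 10.72
eef_pos: [0.4854, 0.1449, 0.0925]
tool_rot: [0.744, 0.669, -0.004, -0.001]
ft_force: [-0.6, 0.5, 0.1]
grip_width: 0.0855
grasp_force: 0.0
```

Call:
drive_tool:
  increments:
    - [[1,6,0],[0,0,0],1]
    - [[0,0,0],[0,0,0],0]
    - [[0,0,0],[0,0,0],0]
    - [[0,0,0],[0,0,0],0]
    - [[0,0,0],[0,0,0],0]
    - [[0,0,0],[0,0,0],0]
    - [[0,0,0],[0,0,0],0]
    - [[0,0,0],[0,0,0],0]

```text
clock: 11.38
eef_pos: [0.4899, 0.154, 0.0986]
tool_rot: [0.743, 0.67, 0.002, 0.001]
ft_force: [-0.7, 0.8, 5.1]
grip_width: 0.0495
grasp_force: 61.3
```

Call:
drive_tool:
  increments:
    - [[0,0,0],[0,0,0],0]
    - [[0,0,0],[0,0,0],0]
    - [[0,0,20],[0,0,0],0]
    - [[0,0,35],[0,0,0],0]
    - [[0,0,40],[0,0,0],0]
    - [[0,0,20],[0,0,0],0]
    - [[0,0,0],[0,0,0],0]

```text
clock: 11.97
eef_pos: [0.4921, 0.1546, 0.218]
tool_rot: [0.743, 0.669, 0.006, 0.003]
ft_force: [1.4, 0.1, -1.5]
grip_width: 0.0501
grasp_force: 63.3
```

Call:
drive_tool:
  increments:
    - [[7,-25,4],[0,0,0],0]
    - [[7,-35,4],[0,0,0],0]
    - [[8,-36,0],[0,0,0],0]
    - [[8,-36,0],[0,0,0],0]
    - [[8,-36,0],[0,0,0],0]
    - [[8,-36,0],[0,0,0],0]
    - [[6,-30,0],[0,0,0],0]
    - [[0,-10,0],[0,0,0],0]

```text
clock: 12.63
eef_pos: [0.5409, -0.0947, 0.2183]
tool_rot: [0.744, 0.668, -0.001, 0.001]
ft_force: [0.5, 0.2, -2.2]
grip_width: 0.0499
grasp_force: 63.3
```

Call:
drive_tool:
  increments:
    - [[0,0,0],[0,0,0],0]
    - [[0,0,0],[0,0,0],0]
    - [[0,0,0],[0,0,0],0]

```text
clock: 12.88
eef_pos: [0.5402, -0.0894, 0.2189]
tool_rot: [0.743, 0.67, -0.0, -0.001]
ft_force: [-0.4, 0.2, -2.2]
grip_width: 0.0498
grasp_force: 63.3
```

```bash
python3 - <<'E'
from h import *
o=get_obs();e=o["eef_pos"];print(e,o["joint_pos"])
s=camera("side");im=s["image"]
print([(r["conf"],r["bbox"]) for r in silhouettes("refill_can",s)[:5]])
def circ(x,y,z,r):
    k=np.linspace(0,2*np.pi,40);return np.c_[x+r*np.cos(k),y+r*np.sin(k),0*k+z]
big=cv2.resize(im[110:210,280:380],None,fx=6,fy=6,interpolation=cv2.INTER_CUBIC)
S=[(circ(e[0],e[1],e[2]-.095,.026),(255,0,0)),(circ(.544,-.0895,.092,.0405),(0,255,0)),(circ(.544,-.0895,.092,.0355),(0,255,0))]
for P,col in S:
    cv2.polylines(big,[((proj(s,P)-[279.5,109.5])*6).astype(int)],True,col,1)
save("h",big)
E
```

```text
[ 0.54015646 -0.08937023  0.21887748] [-1.64295786e-01  3.41370469e-01  1.10543079e-01  1.34119347e+00
  5.92954147e-04  1.50942432e+00]
[(0.95, [372.9, 189.9, 391.4, 214.3]), (0.84, [369.1, 214.7, 390.7, 251.7]), (0.81, [312.7, 240.9, 334.3, 278.7]), (0.81, [354.7, 283.7, 373.5, 322.9]), (0.7, [331.3, 137.8, 341.2, 176.4])]
```

View pics/h.png

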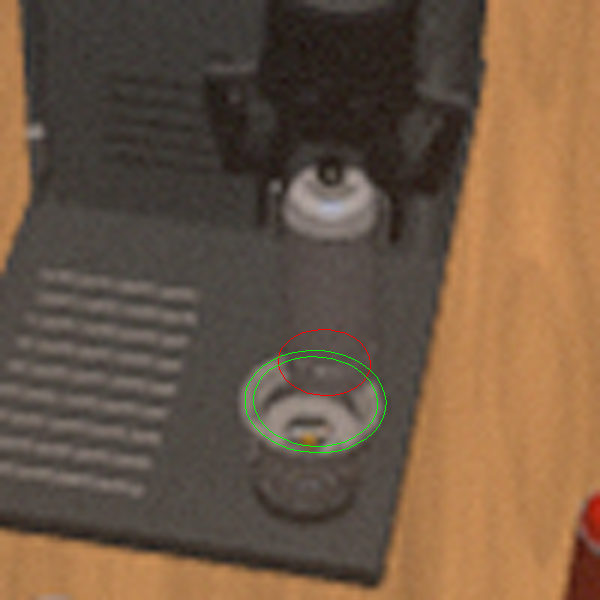

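The ring's lip is centred near (313,403), close to its model (green). The held can hangs upright with its axis at column 331 and its foot near row 396, about 2–3 mm to the -x side of the TCP. I'll shift +6 mm in x and descend.

Call:
drive_tool:
  increments:
    - [[6,0,0],[0,0,0],0]
    - [[0,0,-10],[0,0,0],0]
    - [[0,0,-12],[0,0,0],0]
    - [[0,0,-10],[0,0,0],0]
    - [[0,0,-8],[0,0,0],0]
    - [[0,0,-6],[0,0,0],0]
    - [[0,0,0],[0,0,0],0]

```text
clock: 13.57
eef_pos: [0.5466, -0.0897, 0.173]
tool_rot: [0.743, 0.67, 0.0, -0.0]
ft_force: [-2.0, 1.8, 7.9]
grip_width: 0.0496
grasp_force: 64.4
```

Call:
drive_tool:
  increments:
    - [[-1,1,0],[0,0,0],0]
    - [[-1,1,-3],[0,0,0],0]
    - [[0,0,-3],[0,0,0],0]
    - [[0,0,0],[0,0,0],0]

```text
clock: 13.9
eef_pos: [0.5461, -0.0884, 0.1691]
tool_rot: [0.743, 0.67, 0.001, 0.002]
ft_force: [-0.8, 1.2, 8.3]
grip_width: 0.0497
grasp_force: 64.5
```

Call:
drive_tool:
  increments:
    - [[-1,2,0],[0,0,0],0]
    - [[-1,1,0],[0,0,0],0]
    - [[0,0,0],[0,0,0],0]
    - [[0,0,0],[0,0,0],0]

```text
clock: 14.23
eef_pos: [0.5458, -0.0865, 0.1704]
tool_rot: [0.743, 0.669, 0.002, 0.004]
ft_force: [1.3, -0.8, 8.3]
grip_width: 0.0498
grasp_force: 64.3
```

```bash
python3 - <<'E'
from h import *
o=get_obs();print(o["ft_force"],o["ft_torque"],o["eef_pos"])
for n in("side","top"):
    c=camera(n)
    for q in("cradle","refill_can"):
        for r in silhouettes(q,c)[:5]:
            b=r["bbox"]
            if (n=="side" and 300<b[0]<350 and b[1]<200) or (n=="top" and 360<b[0]<410): print(n,q,round(r["conf"],2),b)
    print(n,"lip rest/stop",proj(c,[[.544,-.0895,.092],[.544,-.0895,.070]]).round(1).tolist(),"button top for foot .068",proj(c,[[.544,-.0895,.219]]).round(1).tolist())
E
```

```text
[ 1.29961445 -0.79217046  8.32793755] [-0.52902954 -0.30268523  0.04244465] [ 0.54577655 -0.08645298  0.17036236]
side cradle 0.59 [323.1, 172.6, 340.4, 193.6]
side refill_can 0.64 [328.2, 148.2, 340.0, 187.0]
side lip rest/stop [[332.1, 176.3], [331.9, 180.7]] button top for foot .068 [[333.5, 148.9]]
top cradle 0.46 [370.1, 198.4, 384.0, 222.4]
top lip rest/stop [[384.0, 208.7], [383.1, 209.8]] button top for foot .068 [[390.2, 201.3]]
```

Call:
drive_tool:
  increments:
    - [[0.5,-1,-3],[0,0,0],0]
    - [[0.5,0,-3],[0,0,0],0]
    - [[0,0,-3],[0,0,0],0]
    - [[0,0,0],[0,0,0],0]

```text
clock: 14.87
eef_pos: [0.5461, -0.087, 0.1612]
tool_rot: [0.743, 0.669, 0.002, 0.003]
ft_force: [0.3, 1.1, 12.2]
grip_width: 0.0499
grasp_force: 65.0
```

Call:
drive_tool:
  increments:
    - [[0,0,-3],[0,0,0],0]
    - [[0,0,-3],[0,0,0],0]
    - [[0,0,-3],[0,0,0],0]
    - [[0,0,0],[0,0,0],0]

```text
clock: 15.2
eef_pos: [0.5479, -0.0858, 0.1572]
tool_rot: [0.743, 0.67, 0.005, 0.005]
ft_force: [-4.7, 4.7, 31.7]
grip_width: 0.0498
grasp_force: 71.2
```

```bash
python3 - <<'E'
from h import *
s=camera("side");e=get_obs()["eef_pos"];print(e,get_obs()["ft_force"])
for r in silhouettes("refill_can",s)[:6]:
    b=r["bbox"]
    if 300<b[0]<350 and b[1]<200: print(r["conf"],b)
for r in silhouettes("cradle",s)[:3]: print("cr",r["conf"],r["bbox"])
x,y=.545,-.089
for f in(.046,.052,.058):
    P=[[x,y,f+.151],[x,y+.006,f+.147],[x,y+.026,f+.12]]
    print("foot",f,"button top, button front, shoulder front rows",proj(s,P)[:,1].round(1),proj(s,P)[0,0].round(1))
print("front lip outer/inner at stop",proj(s,[[x,y+.0405,.07],[x,y+.0355,.07]]).round(1).tolist(),"rest",proj(s,[[x,y+.0405,.092]]).round(1).tolist())
# calibration of same quantity at bench grasp not available: reference yellow can
g=s["image"].astype(int)
for r in range(140,204): print(r,*[ "%3d"%g[r,c].mean() for c in range(322,346,2)])
E
```

```text
[ 0.54789491 -0.08585401  0.15724347] [-4.45759669  5.07854428 31.74802399]
0.64 [327.6, 150.5, 337.5, 190.2]
cr 0.7 [324.7, 175.4, 342.5, 196.5]
foot 0.046 button top, button front, shoulder front rows [154.  156.1 166.4] 332.9
foot 0.052 button top, button front, shoulder front rows [152.6 154.8 165.1] 333.0
foot 0.058 button top, button front, shoulder front rows [151.2 153.4 163.8] 333.1
front lip outer/inner at stop [[330.8, 189.4], [330.9, 188.3]] rest [[331.1, 185.0]]
140  34  37  35  35  37  36  37  37  28  28  34  40
141  28  33  37  45  36  35  34  37  27  30  41  40
142  40  30  34  46  40  33  36  42  39  31  39  43
143  46  35  38  43  40  38  40  47  43  32  33  35
144  54  30  34  30  37  32  37  37  38  34  40  41
145  49  36  32  36  34  37  33  39  35  36  37  47
146  57  42  26  31  35  32  36  31  28  37  35  55
147  39  34  33  27  38  36  35  37  35  36  39  62
148  34  35  34  30  36  32  35  36  42  37  43  62
149  38  33  43  63  53  51  35  33  36  40  33  60
150  37  34  53  79  69  49  63  49  33  39  38  57
151  32  39  65  75  49  37  69  68  35  34  38 
[... 2007 characters left out ...]
  87  67  68  81  76  74
191  81  74  77  74  70  74  75  77  69  71  76  75
192  74  73  68  77  81  78  76  75  71  68  77  77
193  67  71  68  81  79  80  78  79  69  75  78  78
194  69  70  77  94  80  84  79  72  65  77  75  77
195  75  68  69  84  79  79  75  72  71  75  77  77
196  78  74  79  70  73  70  73  72  76  78  76  76
197  78  71  81  76  74  75  75  76  73  76  76  73
198  78  76  74  76  81  78  74  77  74  75  76  66
199  72  78  72  76  75  80  73  74  75  78  74  69
200  81  77  77  76  76  77  77  77  75  75  76  70
201  71  75  78  80  78  78  77  77  78  76  77  76
202  58  56  66  66  81  82  81  78  74  76  76  87
203  47  49  51  56  63  62  70  80  79  80  79  93
```

The ring is on its stop: its front lip is at row 189.5. The can's shoulder, at row 164.3, shows the foot about 10 mm above the seat, so it's hung on the flare. I'll lift clear, re-centre and retry.

Call:
drive_tool:
  increments:
    - [[0,0,10],[0,0,0],0]
    - [[0,0,15],[0,0,0],0]
    - [[0,0,20],[0,0,0],0]
    - [[0,0,10],[0,0,0],0]
    - [[0,0,0],[0,0,0],0]
    - [[0,0,0],[0,0,0],0]

```text
clock: 15.85
eef_pos: [0.5437, -0.0865, 0.2039]
tool_rot: [0.743, 0.669, -0.0, 0.0]
ft_force: [0.4, 0.1, -2.6]
grip_width: 0.05
grasp_force: 66.1
```

```bash
python3 - <<'E'
from h import *
o=get_obs();e=o["eef_pos"];print(e,o["ft_force"],o["tool_rot"])
s=camera("side");g=s["image"].mean(2)
for k in range(3): g=g+camera("side")["image"].mean(2)
g/=4
x,y,z=e; f=z-.0986
pr=lambda P:proj(s,P).round(1).tolist()
print("pred TCP-axis: button top",pr([[x,y,f+.151]]),"body L/R at mid",pr([[x+.026,y,f+.08],[x-.026,y,f+.08],[x+.026,y,f+.11],[x-.026,y,f+.11]]),"shoulder/foot front",pr([[x,y+.026,f+.12],[x,y+.026,f]]))
c=(.544,-.0895)
print("lip pred L/R/front/back",pr([[c[0]+.0405,c[1],.092],[c[0]-.0405,c[1],.092],[c[0],c[1]+.0405,.092],[c[0],c[1]-.0405,.092]]))
print("nozzle/seat",pr([[*c,.068]]))
for r in range(128,204,1): print(r,*["%3d"%v for v in g[r,318:350]])
E
```

```text
[ 0.5436704  -0.08647612  0.20389713] [ 0.38625514  0.11248827 -2.62680987] [ 7.42878951e-01  6.69425769e-01 -1.44310253e-05  5.83108197e-05]
pred TCP-axis: button top [[334.0, 140.7]] body L/R at mid [[325.2, 156.6], [341.1, 157.7], [325.4, 149.8], [341.6, 150.9]] shoulder/foot front [[333.2, 153.6], [331.8, 179.8]]
lip pred L/R/front/back [[320.3, 175.5], [343.9, 177.1], [331.4, 185.0], [332.8, 168.0]]
nozzle/seat [[331.9, 181.1]]
128  46  45  43  39  32  33  36  36  32  31  32  35  33  35  35  36  36  31  31  32  32  36  34  33  32  32  38  40  33  44  58  68
129  48  46  48  45  32  35  34  34  32  33  35  37  37  33  34  34  37  36  32  35  37  36  37  32  34  32  35  39  37  46  66  76
130  61  46  53  54  43  35  32  33  34  35  37  46  46  39  32  34  32  32  32  36  38  36  34  35  37  37  36  34  38  39  48  65
131  65  47  54  56  51  41  32  33  35  36  38  41  44  38  35  34  38  33  39  41  45  40  38  35  34  37  34  36  32  35  38  47
132  39  38  46  47  49  46  40  33  32  34  35  34  35  37  35  35  30  34  40  42  44  44  35  37  33  36  36  35  37  38  48  49
133
[... 8668 characters left out ...]
  77  76  77  78  66  87 119 116 117 120
199  75  74  75  75  78  77  80  76  76  75  75  78  76  79  77  77  77  79  78  79  78  75  78  77  76  78  67  95 124 116 113 120
200  75  77  76  76  78  78  78  77  75  79  76  79  79  77  78  77  77  79  75  76  77  78  77  78  79  74  70  98 125 114 116 120
201  59  63  63  66  71  75  75  78  80  75  78  79  78  77  78  78  77  77  78  75  77  78  77  77  76  73  79 108 124 115 116 120
202  48  48  50  53  55  58  61  63  62  67  72  74  78  79  80  78  79  76  78  76  77  79  77  75  77  69  92 122 123 118 116 119
203  46  44  43  44  48  46  49  46  47  52  55  60  61  64  66  66  68  74  75  80  79  79  80  81  76  71  94 127 123 116 116 121
```

```bash
python3 - <<'E'
from h import *
s=camera("side");e=get_obs()["eef_pos"]
for z in(.105,.11): print("foot",z,atz(s,334,170.5,z))
k=np.linspace(0,2*np.pi,60)
def out(x,y,z,r,n=None):
    q=proj(s,np.c_[x+r*np.cos(k),y+r*np.sin(k),0*k+z]);return q.min(0).round(1),q.max(0).round(1)
# lip outer circle observed: left 319.6, right 343.4, bottom 185.3 (top hidden)
for x in(.544,.546,.548):
  for y in(-.0895,-.087): print("lip",x,y,*out(x,y,.092,.0405))
for y in(-.0865,-.0965,-.1065): print("foot out",y,*out(e[0]-.004,y,.105,.026))
for y in(-.0865,-.0915,-.0965): print("can z120 out",y,*out(e[0],y,e[2]-.0986+.12,.026))
E
```

```text
foot 0.105 [ 0.53889057 -0.10513098  0.105     ]
foot 0.11 [ 0.53880056 -0.10019388  0.11      ]
lip 0.544 -0.0895 [320.3 167.9] [343.9 185. ]
lip 0.544 -0.087 [320.2 168.4] [343.9 185.5]
lip 0.546 -0.0895 [319.7 167.9] [343.3 184.9]
lip 0.546 -0.087 [319.7 168.4] [343.3 185.5]
lip 0.548 -0.0895 [319.1 167.8] [342.7 184.9]
lip 0.548 -0.087 [319.1 168.4] [342.7 185.4]
foot out -0.0865 [326.1 169. ] [341.3 180. ]
foot out -0.0965 [326.3 166.9] [341.5 177.8]
foot out -0.1065 [326.5 164.9] [341.6 175.7]
can z120 out -0.0865 [325.7 142.9] [342.  153.9]
can z120 out -0.0915 [325.9 141.9] [342.1 152.8]
can z120 out -0.0965 [326.  140.8] [342.2 151.8]
```

The ring centre is at about (0.546, -0.0885). The can's foot front is at (334,176), so the foot has swung to (0.539, -0.105), about 9° in the pads. I'll tilt the tool to stand the can upright again, then centre it and measure again.

Call:
drive_tool:
  increments:
    - [[2,0,0],[4.5,0,0],0]
    - [[2,0,0],[4.5,0,0],0]
    - [[3,1,0],[0,0,0],0]
    - [[0,0,0],[0,0,0],0]
    - [[0,0,0],[0,0,0],0]
    - [[0,0,0],[0,0,0],0]

```text
clock: 16.6
eef_pos: [0.5505, -0.0848, 0.204]
tool_rot: [0.74, 0.668, 0.052, -0.058]
ft_force: [-0.8, 0.4, -2.0]
grip_width: 0.0499
grasp_force: 66.1
```

```bash
cat > fit.py <<'E'
from h import *
def go():
    o=get_obs();print(o["eef_pos"],o["ft_force"],o["tool_rot"])
    g=sum(camera("side")["image"].mean(2) for _ in range(4))/4
    for r in range(*RNG): print(r,*["%3d"%v for v in g[r,322:348]])
E
python3 - <<'E'
import fit;fit.RNG=(146,188);fit.go()
E
```

```text
[ 0.55050856 -0.08482655  0.20404883] [-0.78899329  0.442326   -2.01887824] [ 0.74029954  0.6677328   0.05198365 -0.05819967]
146  78  54  86 129 155 161 160 158 149 144 142 152 162 158 156 142 110  92  90  70  36  39  55  61  62  63
147  78  69  99 121 138 153 162 170 173 173 172 167 165 155 142 129 102  78  75  65  34  42  52  58  61  60
148  75  84 117 119 124 133 147 151 157 158 157 151 150 139 126 121 106  80  77  58  34  41  54  62  62  58
149  72  71 109 127 126 125 128 129 135 138 139 132 128 129 125 125 101  74  84  61  35  44  54  61  62  58
150  75  44  75 107 122 130 132 134 134 135 136 133 132 129 127 117  82  69  83  59  38  51  57  59  58  59
151  73  47  64  81  99 108 116 125 132 134 131 127 119 107 106  96  66  72  80  52  38  53  64  64  61  62
152  67  53  72  80  83  84  91 101 106 105 103 105  96  82  82  88  71  74  80  48  37  57  73  70  70  67
153  67  63  74  80  86  88  92  89  87  86  86  90  92  91  90  88  72  71  81  54  46  65  73  72  74  76
154  75  71  73  81  86  91  90  93  94  95  94  94  92  90  90  87  73  69  88  79  63  72  73  72  73  75
15
[... 2861 characters left out ...]
 109 131 140 145 134 121 116  87  73  75  73  75  74
182  98 125 132 138 139 124 121 135 121 122 115 114 120 131 146 143 138 130 114  83  72  74  73  75  75  69
183  84  83 112 133 141 119  95  89  89  96  92  73 106 132 127 142 138 111  86  68  74  74  71  75  75  64
184  86  69  77 101 111 110 112 107  98  91  90 112 145 134 118 126 101  81  63  68  75  74  72  75  74  67
185  88  76  72  69  75  89 102  99  93  97  97 114 122 100  92  88  64  66  71  77  74  76  75  76  74  65
186  77  68  78  75  69  70  76  75  77  84  85  81  71  70  69  67  65  73  80  74  75  75  75  74  73  76
187  66  72  76  77  79  77  74  73  73  73  75  73  72  71  74  73  72  77  73  71  76  75  77  75  70  80
```

Correction: the bright arc is the bead above the foot, so the can was upright before and only its foot was about 6 mm off toward -x. That agrees with the +x deflection under load. I'll undo the tilt and keep x ≈ 0.551.

Call:
drive_tool:
  increments:
    - [[0,0,0],[-4.5,0,0],0]
    - [[0,-1,0],[-4.5,0,0],0]
    - [[0,-1,0],[0,0,0],0]
    - [[0,0,-8],[0,0,0],0]
    - [[0,0,-8],[0,0,0],0]
    - [[0,0,-8],[0,0,0],0]
    - [[0,0,-4],[0,0,0],0]
    - [[0,0,0],[0,0,0],0]

```text
clock: 17.47
eef_pos: [0.55, -0.0878, 0.1744]
tool_rot: [0.743, 0.669, -0.001, -0.001]
ft_force: [-0.1, 0.1, -1.5]
grip_width: 0.0498
grasp_force: 65.9
```

No contact at 0.174, where it was pressing 10 N before, so it's in the bore. Now pressing down.

Call:
drive_tool:
  increments:
    - [[0,0,-4],[0,0,0],0]
    - [[0,0,-4],[0,0,0],0]
    - [[0,0,-4],[0,0,0],0]
    - [[0,0,0],[0,0,0],0]

```text
clock: 17.8
eef_pos: [0.5508, -0.0877, 0.1644]
tool_rot: [0.743, 0.669, 0.0, 0.0]
ft_force: [-0.9, -0.3, 5.4]
grip_width: 0.0496
grasp_force: 66.7
```

Call:
drive_tool:
  increments:
    - [[0,0,-4],[0,0,0],0]
    - [[0,0,-4],[0,0,0],0]
    - [[0,0,-4],[0,0,0],0]
    - [[0,0,0],[0,0,0],0]

```text
clock: 18.13
eef_pos: [0.5508, -0.0877, 0.1537]
tool_rot: [0.743, 0.669, 0.0, 0.001]
ft_force: [-2.6, -0.8, 10.0]
grip_width: 0.05
grasp_force: 67.4
```

Call:
drive_tool:
  increments:
    - [[0,0,-4],[0,0,0],0]
    - [[0,0,-4],[0,0,0],0]
    - [[0,0,-3],[0,0,0],0]
    - [[0,0,0],[0,0,0],0]

```text
clock: 18.47
eef_pos: [0.5508, -0.0878, 0.1445]
tool_rot: [0.743, 0.669, 0.001, 0.001]
ft_force: [-4.5, 0.1, 14.9]
grip_width: 0.05
grasp_force: 68.1
```

Call:
drive_tool:
  increments:
    - [[0,0,-2],[0,0,0],0]
    - [[0,0,0],[0,0,0],0]
    - [[0,0,0],[0,0,0],0]

```text
clock: 18.72
eef_pos: [0.5508, -0.0879, 0.1442]
tool_rot: [0.743, 0.669, 0.001, 0.002]
ft_force: [-7.9, -0.3, 22.4]
grip_width: 0.0497
grasp_force: 69.3
```

Call:
drive_tool:
  increments:
    - [[-1,0,0],[0,0,0],0]
    - [[-1,0,-1],[0,0,0],0]
    - [[0,0,0],[0,0,0],0]
    - [[0,0,0],[0,0,0],0]
    - [[0,0,0],[0,0,0],0]
    - [[0,0,0],[0,0,0],0]
    - [[0,0,0],[0,0,0],0]
    - [[0,0,0],[0,0,0],0]

```text
clock: 19.38
eef_pos: [0.5503, -0.0881, 0.1441]
tool_rot: [0.743, 0.669, 0.002, 0.003]
ft_force: [-7.1, -0.1, 24.6]
grip_width: 0.0498
grasp_force: 69.1
```

Call:
drive_tool:
  increments:
    - [[0,0,0],[0,0,0],0]
    - [[0,0,0],[0,0,0],0]
    - [[0,0,0],[0,0,0],0]
    - [[0,0,0],[0,0,0],0]
    - [[0,0,0],[0,0,0],0]
    - [[0,0,0],[0,0,0],0]
    - [[0,0,0],[0,0,0],0]
    - [[0,0,0],[0,0,0],0]

```text
clock: 20.05
eef_pos: [0.5503, -0.0881, 0.1441]
tool_rot: [0.743, 0.669, 0.002, 0.003]
ft_force: [-7.0, 1.1, 23.4]
grip_width: 0.0501
grasp_force: 69.1
```

```bash
python3 - <<'E'
import fit;fit.RNG=(150,192,2);fit.go()
E
```

```text
[ 0.55028682 -0.08805188  0.14410851] [-6.95454947  1.06952131 23.44135757] [0.74291756 0.66937252 0.00202774 0.0031327 ]
150  38  35  36  38  32  32  34  35  35  34  36  36  36  38  31  38  35  38  40  38  51  59  61  59  60  65
152  34  36  34  41  57  63  63  57  51  56  53  50  46  38  37  34  37  40  44  37  47  65  71  69  55  37
154  36  34  46  67  73  66  56  42  36  35  38  63  80  69  51  38  37  38  40  38  42  52  62  53  43  38
156  37  32  61  94 120 139 120  49  56  65  38 101 137 126 102  48  39  33  35  37  44  47  43  41  40  34
158  74  43  88 140 152 140 115 111  98  95 112 119 137 157 159 142  79  31  36  37  38  35  37  39  40  32
160  62  68 107 139 159 161 150 138 144 143 145 148 152 158 151 128  98  63  38  37  38  55  66  59  53  58
162  66  89 120 114 127 144 159 172 177 180 177 163 143 128 119 106  81  69  63  36  43  61  73  75  76  74
164  62  47  90 118 123 120 119 119 117 116 118 121 120 121 122  98  66  71  59  36  48  67  75  74  74  73
166  68  63  70  70  77  94 101  98 100 100 101  97  95  88  70  66  63  71  52  41  62  75  74  74  72  72
168  7
[... 589 characters left out ...]
  80  79  74  79 103 135 129  81  71  74  72  73  74
180 108 106  81  74  77  77  82  82  82  80  82  82  80  79  79  74  84 105 111 131 128  75  73  73  74  74
182 112 100  59  76  76  80  80  82  82  81  81  81  80  80  78  75  73 101 119 128 128  81  72  73  74  69
184 120 110  86  77  77  79  80  82  83  84  82  79  81  78  84  81  70  96 121 123 107  71  75  72  75  67
186 104 132 122  88  84  81  92 106  92  92  97  94  81  83  81  80 104 122 112  87  74  74  75  75  73  75
188  86  72 101 115 107 113 101  91  85  84  86  89  93 122 132 116 116  80  72  78  75  75  74  76  64  83
190  78  86  71  72  70  75  82  84  92  92  89  91  87  78  66  67  69  76  81  72  76  77  75  76  69  95
```

The shoulder edge is now at row 166.5, as predicted for a can seated with the ring on its stop. I'll hold a little longer for filling, then hand in.

Call:
drive_tool:
  increments:
    - [[0,0,-1],[0,0,0],0]
    - [[0,0,0],[0,0,0],0]
    - [[0,0,0],[0,0,0],0]
    - [[0,0,0],[0,0,0],0]
    - [[0,0,0],[0,0,0],0]
    - [[0,0,0],[0,0,0],0]
    - [[0,0,0],[0,0,0],0]
    - [[0,0,0],[0,0,0],0]

```text
clock: 20.92
eef_pos: [0.5503, -0.0881, 0.144]
tool_rot: [0.743, 0.669, 0.002, 0.003]
ft_force: [-9.0, 0.5, 29.2]
grip_width: 0.0501
grasp_force: 69.8
```

```bash
python3 -c "
from workcell import job_done
print(job_done())"
```

```text
the job is handed in; nothing more can be done
None
```

I handed the job in at about 21 s, with the door shut on its catch and the bare can held pressed against the stop in the ring. The hand-in returned no verdict, and two contacts might count against it: the first door push reached about 40 N, the limit if the gripper's body was touching, and the can first caught on the ring's flare at about 32 N before I re-centred it.

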